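# Close the vacuum chamber and hold its valve paddle level

### The job

Set the loose handled cover plate into the recess on top of the vacuum chamber and push it down against the stiff seal until it sits level and flush with the rim, then let go of it. Then press the spring-loaded valve paddle down with the fingertips until its arm is level, neither still tilted up nor down at its stop, and keep it there; the program finishes while still holding the paddle level. Leave the other things on the bench where they are.

Things in the scene. Friction and masses are not known exactly. Their poses are not given: they have to be found in the camera images.
- cover_grip (a point): Centre of the black handle bar of the loose aluminium cover (0.2-0.4 kg) lying flat on the bench. Plate 110 (x) by 80 (y) by 10 mm; bar along the cover's x over the plate's centre, 76 long, 14 wide, 14 mm high, on posts 31 mm either side of its centre, with 24 mm free below. Bar centre is 41 mm above the plate's underside, 31 above its top. z up. Either way round fits.
- chamber: Fixed aluminium vacuum chamber, an open box 150 (x) by 120 (y) by 62 mm high with a recess in its top for the cover; origin under its centre, z up. It may stand left or right.
- rim (a point): Centre of the chamber's recess at the height of the rim (62 mm above the bench), axes as the chamber's. The recess opens 116 (x) by 86 (y) mm: 3 mm play each side with the cover's x along the chamber's x. Seated flush, the handle bar's centre is 31 mm above this point; on the unpressed seal, 36 mm.
- seal (a joint): Sinking of the black rubber seal frame inside the recess, in m: 0 up (cover stands 5 mm proud of the rim), 0.005 fully down (cover flush). Starts at 0 to 0.001. Stiff: it carries the cover's weight, goes down with a push of about 5 to 9 N on the cover and stays where it is left.
- valve: Fixed valve stand, base 215 by 84 mm. Its origin is on the bench below where the pad's centre is when the paddle is level; x points to the pivot (110 mm away, 100 mm above the bench), z up. Pressing straight down over the origin works. Its post behind the pivot side is 115 mm high.
- pad (a point): Centre of the top face of the black pad (50 mm along x, 56 mm along y) at the free end of the steel valve paddle; x along the arm to the pivot, y along the pivot, z out of the top face. At rest the arm rises 0.4 rad from pivot to pad and this point is about 148 mm above the bench; held level it is 106 mm above the bench and 11 mm farther from the pivot.
- paddle (a joint): Angle of the valve paddle in rad, growing as the pad is pressed down: 0 at rest (tilted up), 0.40 level (the wanted position), 0.70 at its lower stop. A spring drives it back up: about 3 to 4 N on the pad to start, 8 N at level, 11 N at the stop.
- bottle: Bystander: standing white bottle, 68 mm across, 160 mm tall; origin under its centre.
- jar: Bystander: small amber jar with a black cap, 44 mm across, 55 mm tall; origin under its centre.
- beaker: Bystander: open glass beaker, 70 mm across, 90 mm tall; origin under its centre.
- screwdriver: Bystander: screwdriver with black handle, lying flat along its own x.
- disc: Bystander: flat round aluminium disc, 60 mm across, 8 mm thick, without handle; origin under its centre.
- carton: Bystander: cardboard box 100 by 70 by 50 mm; origin under its centre.
- mug: Bystander: white mug, 80 mm across, 92 mm tall; origin under its centre.
- notebook: Bystander: grey notebook 150 by 110 by 14 mm; origin under its centre.
Mind the look-alikes: they are no part of the job. What is shaped like the part that bears cover_grip but pink is not meant.

How it is judged:
On the way, in this order (a step that is already met when the one before it is completed fails the run):
1. the cover sits level and flush in the recess, with the seal pressed down, while the paddle is still at rest (value of joint seal above 0.0035 m and z of cover_grip in the frame of rim between 0.028 and 0.0335 m and x of cover_grip in the frame of rim between -0.006 and 0.006 m and y of cover_grip in the frame of rim between -0.006 and 0.006 m and angle between cover_grip's own z axis and vertical below 0.035 rad and value of joint paddle below 0.1 rad), for 0.2 s.
2. the fingers hold the paddle level, with the cover seated (value of joint paddle between 0.3 and 0.5 rad and velocity of joint paddle between -0.08 and 0.08 rad/s and contact force between paddle and the fingers above 2 N and contact force between paddle and cover below 0.2 N and value of joint seal above 0.0035 m and z of cover_grip in the frame of rim between 0.028 and 0.0335 m and x of cover_grip in the frame of rim between -0.006 and 0.006 m and y of cover_grip in the frame of rim between -0.006 and 0.006 m and angle between cover_grip's own z axis and vertical below 0.035 rad), for 0.5 s.
At the end, for the whole second after the job is handed in: The paddle is held by the fingertips (more than 2 N) at 0.30 to 0.50 rad, that is level within 0.1 rad, and steady; the cover is released and seated: seal pressed at least 3.5 mm down, cover flush within 2.5 mm, within 6 mm of the recess's centre each way and within 0.035 rad of level (all of step 2 and contact force between the fingers and cover below 0.2 N); the arm keeps its last pose, push and grip.
It fails at once if a bystander is moved more than 40 mm (distance of any of bottle, jar, beaker, screwdriver, disc, carton, mug, notebook from where it was at the start of the episode above 0.04 m).
It also fails if it takes over 58 s, if anything falls off the work surface, if the arm or the gripper's body presses on something with over 40 N, if the wrist force passes 120 N, or if a joint passes its speed limit or range.

### The arm

A 6-joint arm with a two-finger parallel gripper is mounted at the origin on the work surface. World frame = base frame: x ahead of the robot, y to its left, z up, the work surface at z = 0. Lengths are in m, angles in rad, forces in N, time in s.
With the tool pointing down it reaches from about 0.375 to 0.9 m from the base axis. Payload 3.1 kg.
Tool frame: the origin (TCP) lies on the front face of the gripper's body, between the roots of the fingers; the fingertips stand 73 mm ahead of it and the grasp point (between the pads) lies 54 mm ahead of it; z points along the fingers, y is the direction in which the jaws open and shut (so a half turn about z gives the same grasp; the last joint's range is limited). The gripper opens to 85 mm and grips with 20 to 120 N. Pads are 22 mm wide; open, the fingers measure 114 mm over their backs; the gripper's body (76 mm by 85 mm) begins 54 mm behind the grasp point. The pads swing forward as they close: fully open they stand 13 mm farther back than shut.
Start: joints at [1.115, 0.527, 1.433, -0, 1.181, -0.178], TCP at [0.171, 0.601, 0.304] pointing down, gripper open.
Joint ranges: [-3.08, 3.08], [-0.75, 2.2], [0.22, 2.44], [-1.43, 4.57], [0, 2.65], [-2.85, 2.85]. Speed limits (rad/s): [2.79, 2.79, 3.14, 3.14, 3.14, 3.14].

### API

Orientations are given as a unit quaternion [w, x, y, z].
In Python, from plant import bot gives the robot as it stands.
- The arm moves only by the tool carry_out, never from a script. Its argument "steps" is text: rows parted by semicolons, each of 7 numbers parted by spaces: the turn, a rotation vector about the tool's x, y, z as a fraction of full scale, then the shift along the tool's x, y, z as a fraction of full scale, then the closure, from 0 (fully open) to 1 (shut). A call has 1 to 12 rows; each row shifts and turns the commanded pose from where the row before left it, along the tool's axes as they then stand; what a row does not reach is not made up. Full scale, the value 1, is 0.03 m for a shift and 0.12 rad for a turn. A row lasts 1/12 s, in which the tool goes at most 41.7 mm and 7.16 degrees, less where a joint would pass 70% of its speed; a pose out of reach is approached as far as the arm can. A call with a number of a shift or a turn outside -1 to 1 is refused whole. A call with a gripper value outside its range is refused whole. The fingers move at their own pace and stop on an object; "force" is the grip in N (left out, the last holds). Time passes only in rows, so rows that do not move let the fingers close. It gives the time, the measured TCP pose, the force and the opening at its end, in the units of the state.
- bot.read_state(): the state, without advancing time (a new reading comes with each control period).
- bot.read_camera(name): name is "side" or "top"; returns a dict with "frame" (480x640x3 uint8, blue, green, red), "depth" (480x640 float32, m along the optical axis (not along the pixel's ray), 0 where there is no reading), "intrinsics" (3x3 intrinsics, pixels), "extrinsics" (4x4, takes a point from world to camera coordinates). Camera axes: x right, y up, looking along -z (the intrinsics and any distortion apply to the point x, -y, -z); pixel columns grow to the right and rows downward; lengths in m; the calibration is good to about 2 mm. A picture is of the moment at which its call begins.
- bot.job_done(): hands the job in, once; it reports no verdict.
The state is a dict: "t": time; "q": joint angles; "dq": joint speeds; "joint_torque": joint torques, N m; "tcp_pos": TCP position; "tcp_rot": TCP orientation; "force": force on the tool from outside, world axes, zero at the start; "wrist_torque": the same for the moment, N m; "gripper_width": finger opening in m.
Only numpy, scipy, OpenCV 4.12 (cv2) and the standard library are available. Lean on these libraries where they do the work, as an engineer would, in place of code of your own. Each camera call takes 0.05 s, during which the arm holds its last target.

## Working session

There is one attempt and no reset: what is moved stays moved. The work goes in short steps, Python scripts to look and compute and a tool call to move; the robot and the scene stay as the last step left them, time stands still between calls to the robot, and variables do not carry over. Pictures are saved under pics/ and viewed, and the job is handed in when it is done.

Besides the shell and the picture viewer there is one more tool, called in YAML: its name, and indented under it one key for each argument. carry_out: Moves the arm, as the interface text tells. Shift numbers are shares of 0.03 m and turn numbers shares of 0.12 rad, none past 1 either way. Its arguments: {"type":"object","properties":{"steps":{"type":"string"},"force":{"type":"number"}},"required":["steps"]}

```bash
ls; mkdir -p pics
python3 - <<'E'
from plant import bot
import cv2,numpy as np
s=bot.read_state()
print({k:np.round(v,4).tolist() for k,v in s.items()})
for n in("top","side"):
    c=bot.read_camera(n); cv2.imwrite(f"pics/{n}0.png",c["frame"]); np.savez(f"{n}0.npz",**c)
    print(n,c["intrinsics"].tolist(),np.round(c["extrinsics"],4).tolist())
E
```

```text
pics
{'t': 0.0, 'q': [1.1155, 0.5285, 1.4339, 0.0, 1.1814, -0.1785], 'dq': [0.0016, 0.0006, 0.0003, 0.0004, -0.0008, 0.0014], 'joint_torque': [0.001, -44.2346, -17.8028, -0.0002, 0.0083, -0.0], 'tcp_pos': [0.1705, 0.6007, 0.3029], 'tcp_rot': [-0.0004, 0.138, 0.9904, -0.0011], 'force': [0.566, -0.8117, -0.5139], 'wrist_torque': [-0.0566, -0.0044, 0.0174], 'gripper_width': 0.0854}
top [[497.17712664255714, 0.0, 320.53954785930443], [0.0, 497.17712664255714, 237.59002528213844], [0.0, 0.0, 1.0]] [[-0.029, -0.9995, -0.0111, 0.0127], [0.9968, -0.0298, 0.0737, -0.4829], [-0.0739, -0.0089, 0.9972, -1.2161], [0.0, 0.0, 0.0, 1.0]]
side [[551.466832501018, 0.0, 315.0728868169801], [0.0, 551.466832501018, 235.00733079116063], [0.0, 0.0, 1.0]] [[-0.9844, -0.176, -0.0009, 0.4959], [0.0982, -0.5535, 0.827, -0.1441], [-0.146, 0.814, 0.5622, -1.3936], [0.0, 0.0, 0.0, 1.0]]
```

View pics/top0.png

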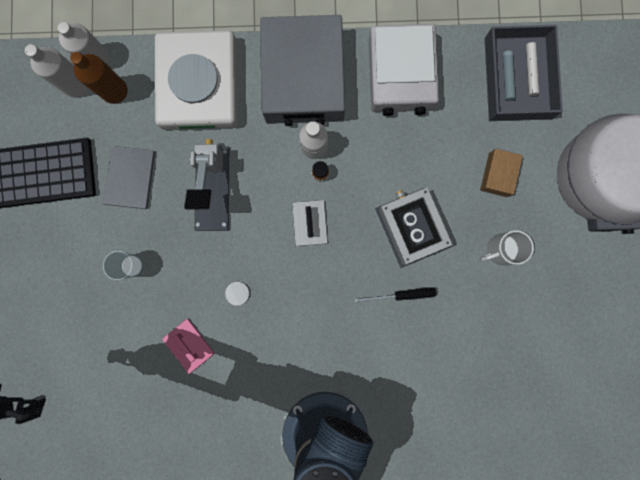

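View pics/side0.png

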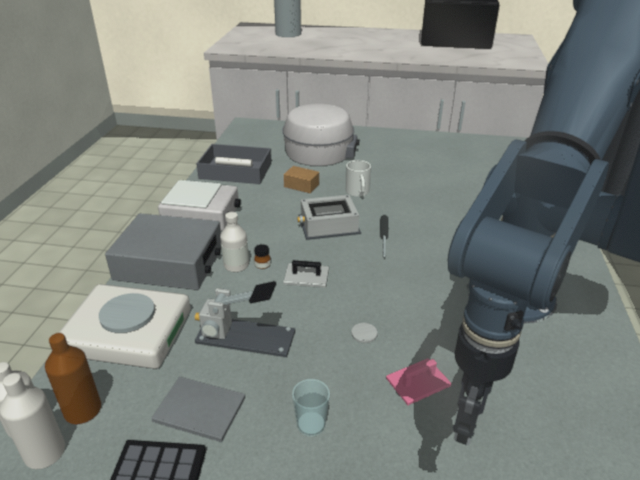

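The top view shows the cover at about (310,222), the chamber at (416,227) and the valve pad at (198,198). The pink look-alike is at (188,347). Next I'll measure them.

```bash
cat > h.py <<'E'
import numpy as np,cv2
def ray(c,uv,z):
    K=c["intrinsics"];E=c["extrinsics"];R=E[:3,:3];t=E[:3,3]
    uv=np.atleast_2d(np.asarray(uv,float))
    d=np.c_[(uv[:,0]-K[0,2])/K[0,0],-(uv[:,1]-K[1,2])/K[1,1],-np.ones(len(uv))]@R
    o=-R.T@t
    return o+d*((z-o[2])/d[:,2])[:,None]
def proj(c,P):
    K=c["intrinsics"];E=c["extrinsics"];p=np.atleast_2d(P)@E[:3,:3].T+E[:3,3]
    return np.c_[K[0,0]*p[:,0]/-p[:,2]+K[0,2],-K[1,1]*p[:,1]/-p[:,2]+K[1,2]]
def cloud(c):
    K=c["intrinsics"];E=c["extrinsics"];d=c["depth"];v,u=np.mgrid[:480,:640]
    p=np.stack([(u-K[0,2])/K[0,0]*d,-(v-K[1,2])/K[1,1]*d,-d],-1)
    w=(p-E[:3,3])@E[:3,:3]; w[d==0]=np.nan
    return w
def rect(pts):
    (c,s,a)=cv2.minAreaRect((np.asarray(pts)[:,:2]*1000).astype(np.float32)); return np.round(c,1),np.round(s,1),round(a,2)
E
python3 - <<'E'
from h import *
c=dict(np.load("top0.npz"));w=cloud(c)
f=c["frame"]; 
g=f[130:310,170:470]
cv2.imwrite("pics/topcrop.png",cv2.resize(g,(750,450),interpolation=cv2.INTER_CUBIC))
Z=w[...,2]
print("bench z",np.nanmedian(Z[260:280,300:350]))
def reg(name,u0,u1,v0,v1,zlo,zhi):
    m=np.zeros(Z.shape,bool);m[v0:v1,u0:u1]=True
    m&=(Z>zlo)&(Z<zhi)
    n,l,st,_=cv2.connectedComponentsWithStats(m.astype(np.uint8))
    for i in range(1,n):
        if st[i,4]>15:
            p=w[l==i];print(name,st[i].tolist(),"z",np.round(np.percentile(p[:,2],[5,50,95]),4),rect(p),np.round(p.mean(0),4))
reg("plate",285,335,190,250,.005,.02)
reg("bar",285,335,190,250,.03,.06)
reg("rim",370,465,175,275,.055,.07)
reg("pad",175,240,180,220,.12,.17)
reg("vbase",180,240,135,235,.003,.03)
reg("post",180,240,135,190,.09,.14)
s=dict(np.load("side0.npz"));Z=cloud(s)[...,2];print("side bench",np.nanmedian(Z[240:260,330:370]))
E
```

```text
bench z -0.0001604730387336284
plate [292, 200, 35, 46, 1181] z [0.0064 0.0097 0.0138] (array([522.7,  25.7]), array([110.1,  79.9]), 3.03) [0.5216 0.0254 0.0099]
bar [305, 206, 8, 31, 178] z [0.0438 0.0477 0.0521] (array([522.1,  25.5]), array([74.6, 14. ]), 2.93) [0.5222 0.0254 0.0477]
rim [381, 188, 71, 76, 1940] z [0.0557 0.0605 0.0649] (array([ 503.1, -231.4]), array([150.4, 121.1]), 20.71) [ 0.5025 -0.2317  0.0604]
pad [184, 180, 27, 29, 583] z [0.1303 0.1476 0.1579] (array([581.1, 271.6]), array([69.5, 56.4]), 0.14) [0.574  0.27   0.1467]
vbase [190, 145, 43, 89, 1778] z [0.0068 0.0118 0.0169] (array([616.4, 273.2]), array([ 99.2, 228. ]), 86.34) [0.5905 0.2595 0.0118]
vbase [194, 169, 4, 18, 32] z [0.0064 0.0121 0.0148] (array([645.3, 308.6]), array([42.2, 10.6]), 5.75) [0.6505 0.3097 0.0114]
post [189, 151, 28, 39, 535] z [0.1013 0.114  0.1343] (array([639.3, 270.1]), array([62.2, 93.9]), 86.98) [0.6499 0.2676 0.1156]
side bench -0.003151373177185921
```

View pics/topcrop.png

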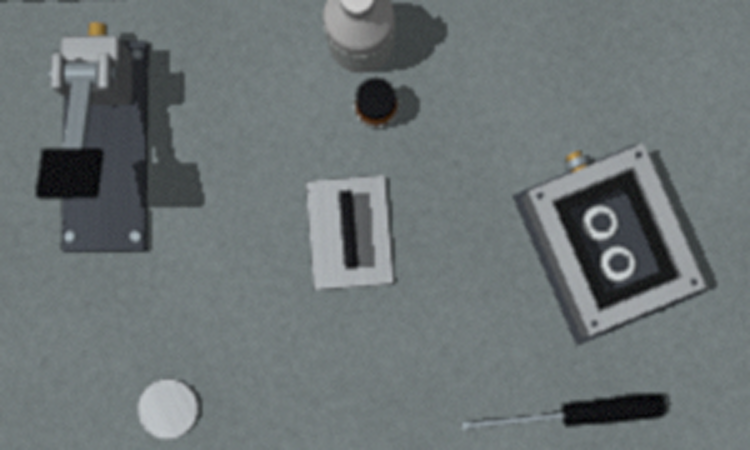

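Run:
```python
from h import *
for n,(bx,ch,thr) in {"top":((290,332,198,250),(375,460,180,275),None),"side":((280,335,255,290),(290,365,190,240),None)}.items():
    c=dict(np.load(n+"0.npz"));g=cv2.cvtColor(c["frame"],cv2.COLOR_BGR2GRAY)
    hsv=cv2.cvtColor(c["frame"],cv2.COLOR_BGR2HSV)
    def comp(b,mask,z,lab):
        u0,u1,v0,v1=b;m=np.zeros(g.shape,np.uint8);m[v0:v1,u0:u1]=mask[v0:v1,u0:u1]
        k,l,st,_=cv2.connectedComponentsWithStats(m);i=1+np.argmax(st[1:,4])
        v,u=np.nonzero(l==i)
        # pixel corners, to include pixel extents
        cn,_=cv2.findContours((l==i).astype(np.uint8),cv2.RETR_EXTERNAL,cv2.CHAIN_APPROX_NONE)
        p=ray(c,np.c_[u,v],z);print(n,lab,st[i].tolist(),rect(p),"mean",np.round(p.mean(0),4))
    comp(bx,(g<40).astype(np.uint8),.048,"bar")
    comp(bx,(g>140).astype(np.uint8),.010,"plate")
    comp(ch,(g>130).astype(np.uint8),.062,"rim")
    comp(ch,(g<45).astype(np.uint8),.050,"recess-dark")
```

```text
top bar [307, 207, 6, 30, 118] (array([521. ,  24.1]), array([71.3, 10. ]), 2.82) mean [0.5206 0.0244 0.048 ]
top plate [292, 200, 35, 46, 942] (array([522.7,  26. ]), array([108.1,  78.4]), 3.07) mean [0.5214 0.0289 0.01  ]
top rim [382, 187, 70, 77, 1326] (array([ 512. , -228.2]), array([168.1, 120.5]), 20.54) mean [ 0.5041 -0.2306  0.062 ]
top recess-dark [392, 199, 48, 54, 800] (array([ 503.7, -233.1]), array([110.9,  80.1]), 20.87) mean [ 0.5047 -0.2305  0.05  ]
side bar [293, 261, 27, 14, 130] (array([518.2,  51.6]), array([70.9, 45.9]), 2.42) mean [0.5197 0.0453 0.048 ]
side plate [283, 263, 46, 24, 596] (array([522.7,  32.7]), array([112. ,  89.1]), 4.37) mean [0.5211 0.0436 0.01  ]
side rim [290, 190, 75, 50, 2590] (array([ 501.3, -194.4]), array([228.1, 265.9]), 10.05) mean [ 0.5005 -0.1907  0.062 ]
side recess-dark [310, 202, 37, 13, 94] (array([ 506.9, -243.3]), array([103.1,  56.7]), 20.08) mean [ 0.5092 -0.2575  0.05  ]
```

```bash
cat >> h.py <<'E'
from scipy.spatial.transform import Rotation as Ro
def pose(s):
    q=np.asarray(s["tcp_rot"]); R=Ro.from_quat(q[[1,2,3,0]]).as_matrix(); return np.asarray(s["tcp_pos"]),R
def plan(s,tgt,yaw):
    """turn (about current tool axes, in units) to point down with tool y at yaw deg; then shift in the new axes, in units"""
    p,R=pose(s);a=np.radians(yaw);y=np.array([np.cos(a),np.sin(a),0]);z=np.array([0,0,-1.]);x=np.cross(y,z)
    T=np.stack([x,y,z],1)
    print("pos",np.round(p,4),"yawy",np.round(np.degrees(np.arctan2(R[1,1],R[0,1])),2),"tool z",np.round(R[:,2],4))
    print("turn units",np.round(Ro.from_matrix(R.T@T).as_rotvec()/.12,2),"shift units",np.round(T.T@(np.asarray(tgt)-p)/.03,2))
    print("force",np.round(s["force"],2),"w",np.round(s["gripper_width"],4),"t",np.round(s["t"],2))
E
python3 - <<'E'
from h import *
from plant import bot
plan(bot.read_state(),[.5223,.0255,.20],93.0)
E
```

```text
pos [0.1705 0.6008 0.303 ] yawy 74.14 tool z [-9.0e-04 -1.8e-03 -1.0e+00]
turn units [-0.02 -0.01 -2.74] shift units [-10.71 -19.76   3.43]
force [-0.22 -0.71  0.87] w 0.0853 t 0.1
```

carry_out:
  steps: "0 0 -0.91 0 0 0 0;0 0 -0.91 0 0 0 0;0 0 -0.91 0 0 0 0;0 0 0 -0.51 -0.94 0 0;0 0 0 -0.51 -0.94 0 0;0 0 0 -0.51 -0.94 0 0;0 0 0 -0.51 -0.94 0 0;0 0 0 -0.51 -0.94 0 0;0 0 0 -0.51 -0.94 0 0;0 0 0 -0.51 -0.94 0 0;0 0 0 -0.51 -0.94 0 0;0 0 0 -0.51 -0.94 0 0"
  force: 60

```text
t: 1.1
tcp_pos: [0.3215, 0.3532, 0.3037]
tcp_rot: [-0.0, -0.026, 1.0, -0.0]
force: [0.5, 0.6, 0.2]
gripper_width: 0.0852
```

carry_out:
  steps: "0 0 0 -0.51 -0.94 0.2 0;0 0 0 -0.51 -0.94 0.2 0;0 0 0 -0.51 -0.94 0.2 0;0 0 0 -0.51 -0.94 0.2 0;0 0 0 -0.51 -0.94 0.2 0;0 0 0 -0.51 -0.94 0.2 0;0 0 0 -0.51 -0.94 0.2 0;0 0 0 -0.51 -0.94 0.2 0;0 0 0 -0.51 -0.94 0.2 0;0 0 0 -0.51 -0.94 0.2 0;0 0 0 -0.51 -0.94 0.2 0;0 0 0 -0.51 -0.94 0.2 0"

```text
t: 2.1
tcp_pos: [0.5221, 0.0246, 0.2313]
tcp_rot: [-0.0, -0.025, 1.0, 0.0]
force: [-0.8, 0.1, 0.3]
gripper_width: 0.0854
```

Run:
```python
from h import *
from plant import bot
plan(bot.read_state(),[.5223,.0255,.095],93.0)
```

```text
pos [0.5221 0.0246 0.2313] yawy 92.89 tool z [-8.e-04  2.e-04 -1.e+00]
turn units [ 0.   -0.01 -0.02] shift units [-0.01  0.03  4.54]
force [-0.8   0.07  0.33] w 0.0854 t 2.1
```

carry_out:
  steps: "0 0 0 0 0.03 1 0;0 0 0 0 0 1 0;0 0 0 0 0 1 0;0 0 0 0 0 0.8 0;0 0 0 0 0 0.74 0;0 0 0 0 0 0 0.5;0 0 0 0 0 0 1;0 0 0 0 0 0 1;0 0 0 0 0 0 1;0 0 0 0 0 0 1;0 0 0 0 0 0 1;0 0 0 0 0 0 1"
  force: 60

```text
t: 3.1
tcp_pos: [0.5226, 0.0268, 0.0973]
tcp_rot: [0.002, -0.026, 1.0, -0.0]
force: [-0.3, -0.4, 6.2]
gripper_width: 0.0128
```

carry_out:
  steps: "0 0 0 0 0 0 1;0 0 0 0 0 0 1;0 0 0 0 0 0 1;0 0 0 0 0 -0.5 1;0 0 0 0 0 -1 1;0 0 0 0 0 -1 1;0 0 0 0 0 -1 1;0 0 0 0 0 -0.3 1;0 0 0 0 0 0 1"

```text
t: 3.85
tcp_pos: [0.5229, 0.0269, 0.2123]
tcp_rot: [0.003, -0.026, 1.0, -0.001]
force: [0.7, -0.6, -3.6]
gripper_width: 0.0127
```

Run:
```python
from h import *
from plant import bot
s=bot.read_state()
plan(s,[.503,-.2315,.21],110.7)
p,R=pose(s)
for n in("top","side"):
    c=bot.read_camera(n);u,v=proj(c,p-[0,0,.06])[0].astype(int);print(n,u,v);np.savez(n+"1.npz",**c)
    g=c["frame"][max(0,v-75):v+75,max(0,u-100):u+100];cv2.imwrite(f"pics/{n}1.png",cv2.resize(g,None,fx=3.5,fy=3.5,interpolation=cv2.INTER_CUBIC))
```

```text
pos [0.5229 0.0269 0.2123] yawy 92.92 tool z [ 0.0063 -0.001  -1.    ]
turn units [-0.02  0.05 -2.59] shift units [ 3.66 -7.82  0.08]
force [ 0.7  -0.55 -3.64] w 0.0127 t 3.85
top 306 215
side 305 227
```

View pics/side1.png

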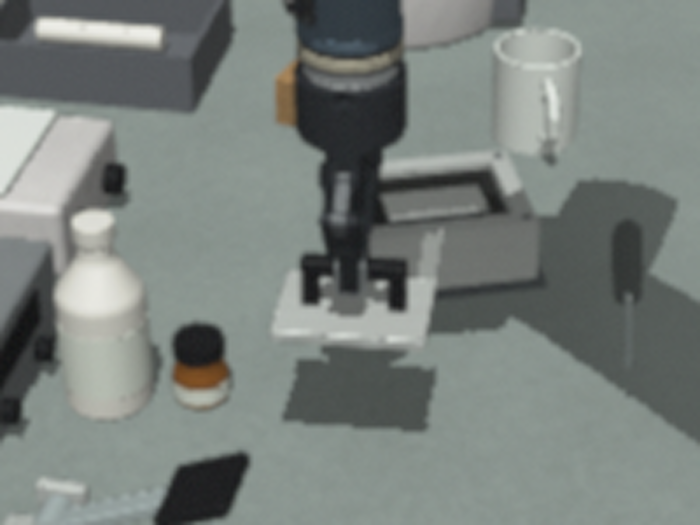

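View pics/top1.png

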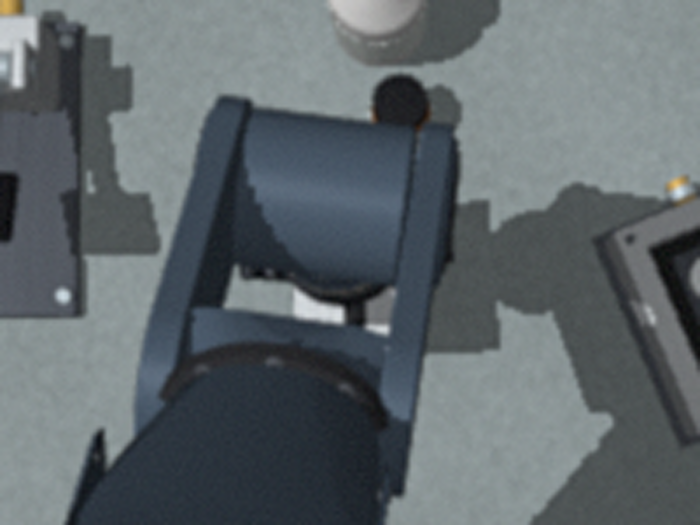

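The side view shows the plate hanging from the bar, gripped at its centre. I'll check its tilt and height from depth.

Run:
```python
from h import *
c=dict(np.load("side1.npz"));w=cloud(c);Z=w[...,2];g=cv2.cvtColor(c["frame"],cv2.COLOR_BGR2GRAY)
m=np.zeros(Z.shape,bool);m[200:255,270:345]=1
m&=(g>135)&(Z>.1)&(Z<.145)&(w[...,1]>-.03)&(w[...,1]<.09)
p=w[m];
for _ in range(3):
    A=np.c_[p[:,:2]-[.5229,.0269],np.ones(len(p))];k=np.linalg.lstsq(A,p[:,2],rcond=None)[0];r=p[:,2]-A@k;p=p[abs(r)<.005]
print(len(p),"slope x,y",k[:2],"top z at tcp",k[2],"std",r.std(),rect(p),p.mean(0))
```

```text
565 slope x,y [-0.00399302 -0.01071872] top z at tcp 0.12004232210996622 std 0.0018216232078687622 (array([521. ,  33.2]), array([108.8,  84.8]), 2.93) [0.51832281 0.04458224 0.11987107]
```

carry_out:
  steps: "0 0.05 -0.65 0 0 0 1;0 0 -0.65 0 0 0 1;0 0 -0.65 0 0 0 1;0 0 -0.64 0 0 0 1;0 0 0 0.4 -0.87 0 1;0 0 0 0.4 -0.87 0 1;0 0 0 0.4 -0.87 0 1;0 0 0 0.4 -0.87 0 1;0 0 0 0.4 -0.87 0 1;0 0 0 0.4 -0.87 0 1;0 0 0 0.4 -0.87 0 1;0 0 0 0.4 -0.87 0 1"

```text
t: 4.95
tcp_pos: [0.5042, -0.2029, 0.2072]
tcp_rot: [-0.005, -0.18, 0.984, 0.002]
force: [0.7, 0.4, -3.4]
gripper_width: 0.013
```

carry_out:
  steps: "0 0 0 0.4 -0.86 0 1;0 0 0 0 0 0 1;0 0 0 0 0 0 1"

```text
t: 5.2
tcp_pos: [0.5025, -0.2317, 0.2075]
tcp_rot: [-0.004, -0.178, 0.984, 0.002]
force: [-1.0, 1.1, -3.2]
gripper_width: 0.0132
```

Run:
```python
from h import *
from plant import bot
s=bot.read_state()
plan(s,[.503,-.2315,.165],110.7)
p,R=pose(s)
for n in("top","side"):
    c=bot.read_camera(n);u,v=proj(c,p-[0,0,.08])[0].astype(int);print(n,u,v);np.savez(n+"2.npz",**c)
    g=c["frame"][max(0,v-75):v+75,max(0,u-100):u+100];cv2.imwrite(f"pics/{n}2.png",cv2.resize(g,None,fx=3.5,fy=3.5,interpolation=cv2.INTER_CUBIC))
```

```text
pos [ 0.5025 -0.2317  0.2075] yawy 110.53 tool z [-0.0094  0.0022 -1.    ]
turn units [ 0.04 -0.07 -0.03] shift units [-0.02  0.    1.42]
force [-0.95  1.11 -3.19] w 0.0132 t 5.2
top 421 222
side 329 186
```

View pics/side2.png

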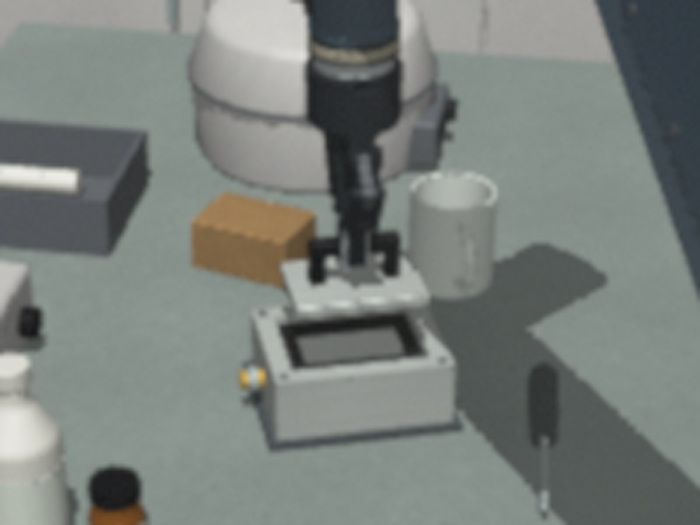

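View pics/top2.png

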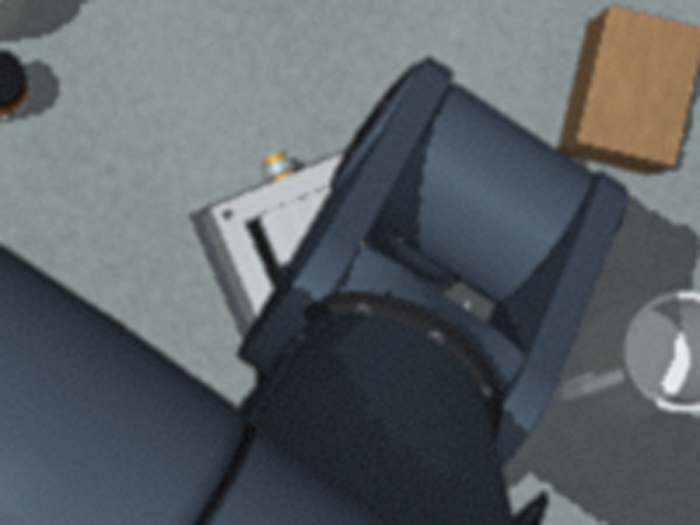

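carry_out:
  steps: "0.04 -0.07 -0.03 0 0 0 1;0 0 0 0.02 0 0.5 1;0 0 0 0 0 0.5 1;0 0 0 0 0 0.4 1;0 0 0 0 0 0 1;0 0 0 0 0 0 1"

```text
t: 5.8
tcp_pos: [0.5028, -0.2295, 0.1673]
tcp_rot: [0.001, -0.182, 0.983, -0.0]
force: [-0.0, -0.4, -2.8]
gripper_width: 0.0127
```

Run:
```python
from h import *
from plant import bot
s=bot.read_state()
plan(s,[.503,-.2315,.154],110.7)
p,R=pose(s)
for n in("top","side"):
    c=bot.read_camera(n);u,v=proj(c,p-[0,0,.08])[0].astype(int);np.savez(n+"3.npz",**c)
    g=c["frame"][max(0,v-50):v+50,max(0,u-65):u+65];cv2.imwrite(f"pics/{n}3.png",cv2.resize(g,None,fx=5.5,fy=5.5,interpolation=cv2.INTER_CUBIC))
```

```text
pos [ 0.5028 -0.2295  0.1673] yawy 111.02 tool z [ 1.7e-03 -4.0e-04 -1.0e+00]
turn units [-0.01  0.01  0.05] shift units [ 0.02 -0.06  0.44]
force [-0.01 -0.4  -2.78] w 0.0127 t 5.8
```

View pics/side3.png

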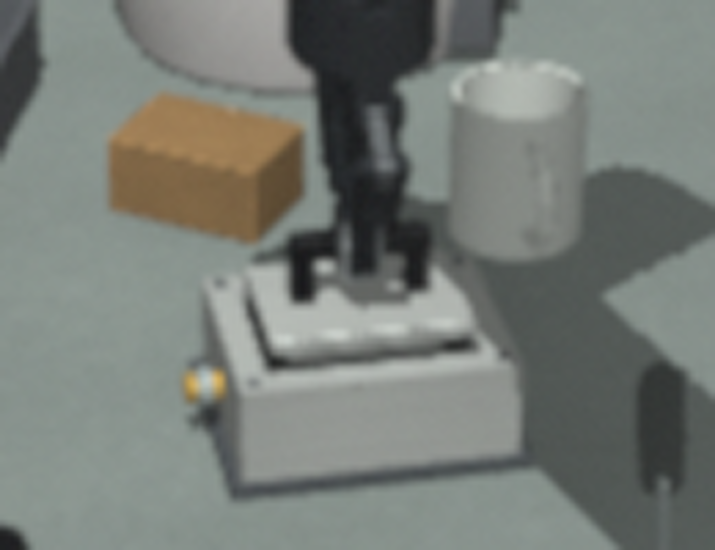

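View pics/top3.png

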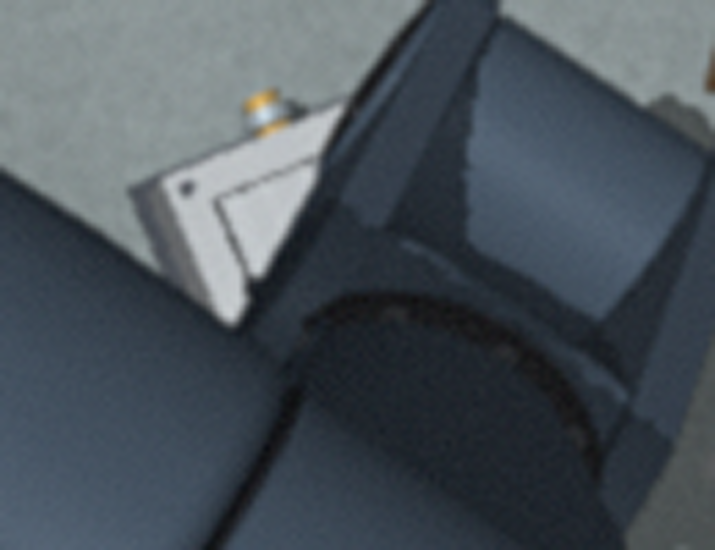

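carry_out:
  steps: "0 0 0.03 0.02 -0.06 0 1;0 0 0 0 0 0.1 1;0 0 0 0 0 0.1 1;0 0 0 0 0 0.1 1;0 0 0 0 0 0.1 1;0 0 0 0 0 0 1;0 0 0 0 0 0 1"

```text
t: 6.48
tcp_pos: [0.5032, -0.2328, 0.1556]
tcp_rot: [0.001, -0.18, 0.984, -0.001]
force: [0.2, 0.1, -3.3]
gripper_width: 0.0129
```

Run:
```python
from h import *
from plant import bot
plan(bot.read_state(),[.503,-.2315,.149],110.7)
```

```text
pos [ 0.5032 -0.2328  0.1556] yawy 110.71 tool z [ 0.0029 -0.0015 -1.    ]
turn units [-0.02  0.02  0.  ] shift units [-0.01  0.04  0.22]
force [ 0.2   0.07 -3.28] w 0.0129 t 6.48
```

carry_out:
  steps: "0 0 0 0 0.03 0.05 1;0 0 0 0 0 0.05 1;0 0 0 0 0 0.05 1;0 0 0 0 0 0 1"

```text
t: 6.82
tcp_pos: [0.5032, -0.2321, 0.152]
tcp_rot: [0.002, -0.18, 0.984, -0.002]
force: [-1.0, 0.4, 2.6]
gripper_width: 0.0131
```

carry_out:
  steps: "0 0 0 0 0 0.05 1;0 0 0 0 0 0.05 1;0 0 0 0 0 0 1"

```text
t: 7.07
tcp_pos: [0.5032, -0.2321, 0.1493]
tcp_rot: [0.002, -0.18, 0.984, -0.002]
force: [-1.3, 0.9, 4.1]
gripper_width: 0.0129
```

carry_out:
  steps: "0 0 0 0 0 0.05 1;0 0 0 0 0 0.05 1;0 0 0 0 0 0 1"

```text
t: 7.32
tcp_pos: [0.5032, -0.2321, 0.1492]
tcp_rot: [0.002, -0.18, 0.984, -0.002]
force: [-5.2, 4.0, 24.9]
gripper_width: 0.0129
```

carry_out:
  steps: "0 0 0 0 0 -0.07 1;0 0 0 0 0 0 1"

```text
t: 7.48
tcp_pos: [0.5034, -0.2322, 0.1493]
tcp_rot: [0.002, -0.18, 0.984, -0.002]
force: [-2.7, 1.2, 13.3]
gripper_width: 0.013
```

carry_out:
  steps: "0 0 0 0 0 0 0;0 0 0 0 0 0 0;0 0 0 0 0 0 0;0 0 0 0 0 0 0;0 0 0 0 0 0 0;0 0 0 0 0 0 0"

```text
t: 7.98
tcp_pos: [0.5031, -0.2321, 0.1472]
tcp_rot: [0.001, -0.18, 0.984, -0.001]
force: [0.0, 0.9, 0.2]
gripper_width: 0.0833
```

Run:
```python
from h import *
from plant import bot
plan(bot.read_state(),[.503,-.2315,.26],110.7)
c=bot.read_camera("side");w=cloud(c);cv2.imwrite("pics/side4.png",cv2.resize(c["frame"][170:250,280:380],None,fx=6,fy=6,interpolation=cv2.INTER_CUBIC))
```

```text
pos [ 0.5031 -0.2321  0.1472] yawy 110.72 tool z [ 0.0033 -0.0018 -1.    ]
turn units [-0.02  0.02  0.  ] shift units [-0.    0.02 -3.76]
force [0.04 0.85 0.22] w 0.0833 t 7.98
```

View pics/side4.png

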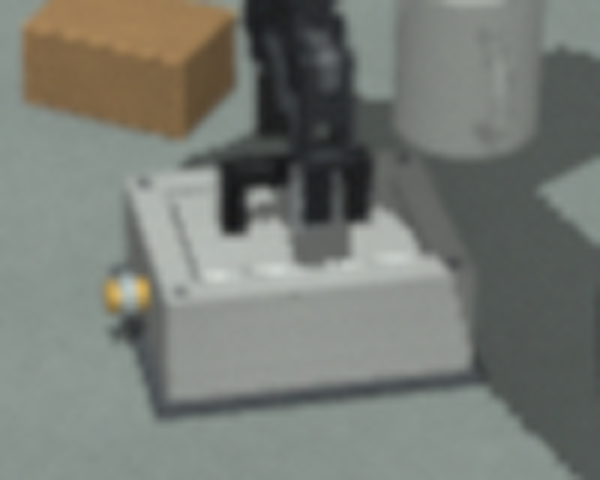

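carry_out:
  steps: "0 0 0 0 0 -0.5 0;0 0 0 0 0 -1 0;0 0 0 0 0 -1 0;0 0 0 0 0 -1 0;0 0 0 0 0 -1 0;0 0 0 0 0 -0.5 0.5;0 0 0 0 0.5 0 1;0 0 0 0 1 0 1;0 0 0 0 1 0 1;0 0 0 0 1 0 1;0 0 0 0 1 0 1;0 0 0 0 1 0 1"

```text
t: 9.03
tcp_pos: [0.4433, -0.0762, 0.297]
tcp_rot: [0.002, -0.18, 0.984, -0.001]
force: [0.8, 0.2, -0.7]
gripper_width: 0.0008
```

Run:
```python
from h import *
from plant import bot
s=bot.read_state()
c=bot.read_camera("top");np.savez("top5.npz",**c);cv2.imwrite("pics/top5.png",c["frame"])
d=bot.read_camera("side");np.savez("side5.npz",**d);cv2.imwrite("pics/side5.png",d["frame"])
w=cloud(c);Z=w[...,2];g=cv2.cvtColor(c["frame"],cv2.COLOR_BGR2GRAY)
# cover check
def fit(m):
    p=w[m]
    for _ in range(3):
        A=np.c_[p[:,:2]-p[:,:2].mean(0),np.ones(len(p))];k=np.linalg.lstsq(A,p[:,2],rcond=None)[0];r=p[:,2]-A@k;p=p[abs(r)<.006]
    return p,k
th=np.radians(20.7);e=np.array([np.cos(th),np.sin(th)]);f=np.array([-e[1],e[0]])
L=np.stack([(w[...,:2]-[.503,-.2315])@e,(w[...,:2]-[.503,-.2315])@f],-1)
m=(abs(L[...,0])<.05)&(abs(L[...,1])<.035)&(abs(L[...,1])>.012)&(Z>.05)&(Z<.075)&(g>100)
p,k=fit(m);print("cover top n",len(p),k)
m=((abs(L[...,0])>.062)|(abs(L[...,1])>.047))&(abs(L[...,0])<.072)&(abs(L[...,1])<.057)&(Z>.05)&(Z<.075)
p,k=fit(m);print("rim n",len(p),k)
m=(Z>.085)&(Z<.105)&(abs(L[...,0])<.05)&(abs(L[...,1])<.03);p=w[m];print("bar",len(p),rect(p),p.mean(0))
# pad
m0=np.load("top0.npz");c0=dict(m0);w0=cloud(c0);g0=cv2.cvtColor(c0["frame"],cv2.COLOR_BGR2GRAY);w=w0
m=np.zeros(Z.shape,bool);m[183:215,175:222]=1;m&=(g0<35)&(w0[...,2]>.11)
p,k=fit(m);print("pad",len(p),rect(p),p.mean(0),k)
m=np.zeros(Z.shape,bool);m[130:240,180:242]=1;m&=(w0[...,2]>.006)&(w0[...,2]<.018);p=w0[m];print("base",rect(p))
# base plate edge right and near
for v in range(175,230,6):
    us=np.nonzero(m[v])[0]; q=ray(c0,[[us.min(),v],[us.max(),v]],.012);print(v,np.round(q[:,:2],4).tolist())
```

```text
cover top n 482 [-0.00318056  0.00188123  0.06190505]
rim n 647 [ 6.33925637e-05 -1.27138385e-04  6.15249236e-02]
bar 217 (array([ 503.5, -230.4]), array([75.8, 15.1]), 20.86) [ 0.50302593 -0.22999587  0.09828131]
pad 449 (array([568.3, 270. ]), array([53.4, 43.9]), 88.3) [0.56811284 0.26934451 0.14960403] [-0.39787448  0.02774585  0.14960403]
base (array([627.7, 279. ]), array([141.8, 268.6]), 88.81)
175 [[0.6524, 0.3462], [0.6487, 0.2273]]
181 [[0.636, 0.3109], [0.6334, 0.2275]]
187 [[0.62, 0.2883], [0.6181, 0.2278]]
193 [[0.6042, 0.2709], [0.6027, 0.223]]
199 [[0.589, 0.2711], [0.5877, 0.2282]]
205 [[0.5762, 0.3493], [0.5726, 0.231]]
211 [[0.5598, 0.3117], [0.5574, 0.2312]]
217 [[0.5447, 0.3119], [0.5422, 0.2289]]
223 [[0.5296, 0.312], [0.5271, 0.2317]]
229 [[0.5145, 0.3122], [0.512, 0.2294]]
```

View pics/top5.png

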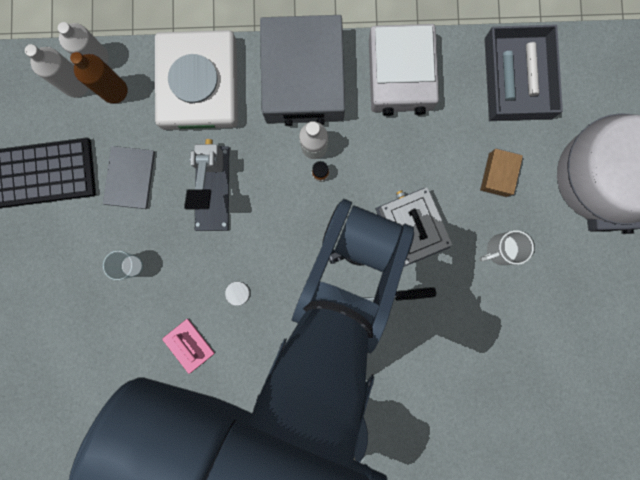

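The cover's top is at 61.9 mm and the rim at 61.5 mm. The handle is within about 1.5 mm of centre, so the cover is seated. Next is the valve, with the press point at about (0.557, 0.270).

Run:
```python
from h import *
from plant import bot
plan(bot.read_state(),[.557,.2705,.26],88)
```

```text
pos [ 0.441  -0.0735  0.2966] yawy 110.92 tool z [-9.e-04  9.e-04 -1.e+00]
turn units [ 0.01 -0.01  3.33] shift units [-3.46 11.6   1.22]
force [-0.   -0.05 -0.48] w 0.0001 t 9.13
```

carry_out:
  steps: "0 0 0.84 0 0 0 1;0 0 0.83 0 0 0 1;0 0 0.83 0 0 0 1;0 0 0.83 0 0 0 1;0 0 0 -0.43 1 0 1;0 0 0 -0.43 1 0 1;0 0 0 -0.43 1 0 1;0 0 0 -0.43 1 0 1;0 0 0 -0.43 1 0 1;0 0 0 -0.43 1 0 1;0 0 0 -0.43 1 0 1;0 0 0 -0.43 1 0 1"

```text
t: 10.13
tcp_pos: [0.5576, 0.1596, 0.2968]
tcp_rot: [0.002, 0.019, 1.0, -0.001]
force: [0.3, -1.2, 0.4]
gripper_width: 0.0001
```

carry_out:
  steps: "0 0 0 0 1 0 1;0 0 0 0 1 0 1;0 0 0 0 1 0 1;0 0 0 0 0.6 0.4 1;0 0 0 0 0 0.4 1;0 0 0 0 0 0.4 1;0 0 0 0 0 0 1;0 0 0 0 0 0 1"

```text
t: 10.8
tcp_pos: [0.5608, 0.266, 0.2599]
tcp_rot: [0.001, 0.019, 1.0, -0.001]
force: [0.1, -0.2, -0.3]
gripper_width: -0.0
```

Run:
```python
from h import *
from plant import bot
plan(bot.read_state(),[.557,.2705,.179],88)
d=bot.read_camera("side");cv2.imwrite("pics/side6.png",cv2.resize(d["frame"][200:360,170:380],None,fx=3.5,fy=3.5,interpolation=cv2.INTER_CUBIC))
```

```text
pos [0.5608 0.266  0.2599] yawy 87.81 tool z [ 0.002  -0.0027 -1.    ]
turn units [-0.02  0.02 -0.03] shift units [0.13 0.15 2.7 ]
force [ 0.15 -0.17 -0.29] w -0.0 t 10.8
```

View pics/side6.png

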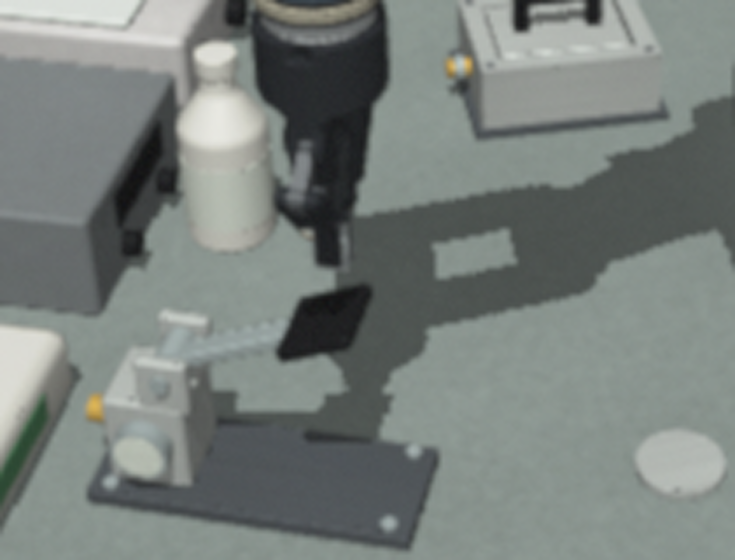

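carry_out:
  steps: "0 0 0 0.13 0.15 0 1;0 0 0 0 0 0.4 1;0 0 0 0 0 0.4 1;0 0 0 0 0 0.3 1;0 0 0 0 0 0.25 1;0 0 0 0 0 0.25 1;0 0 0 0 0 0.25 1;0 0 0 0 0 0.25 1;0 0 0 0 0 0.2 1;0 0 0 0 0 0.2 1;0 0 0 0 0 0 1;0 0 0 0 0 0 1"

```text
t: 11.85
tcp_pos: [0.556, 0.2709, 0.1854]
tcp_rot: [0.0, 0.019, 1.0, -0.001]
force: [-3.3, 0.7, 6.9]
gripper_width: 0.0003
```

Run:
```python
from h import *
from plant import bot
plan(bot.read_state(),[.557,.2705,.179],88)
d=bot.read_camera("side");cv2.imwrite("pics/side7.png",cv2.resize(d["frame"][200:360,170:380],None,fx=3.5,fy=3.5,interpolation=cv2.INTER_CUBIC))
```

```text
pos [0.556  0.2709 0.1854] yawy 87.82 tool z [ 2.0e-04 -2.3e-03 -1.0e+00]
turn units [-0.02  0.   -0.03] shift units [-0.03 -0.01  0.21]
force [-3.33  0.67  6.87] w 0.0003 t 11.85
```

View pics/side7.png

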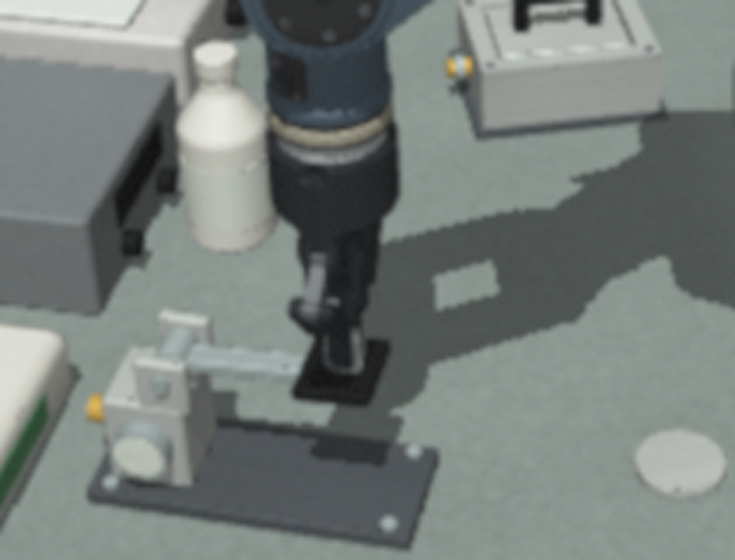

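carry_out:
  steps: "0 0 0 0 0 0.08 1;0 0 0 0 0 0.08 1;0 0 0 0 0 0.05 1;0 0 0 0 0 0 1;0 0 0 0 0 0 1;0 0 0 0 0 0 1;0 0 0 0 0 0 1"

```text
t: 12.48
tcp_pos: [0.5559, 0.2709, 0.1797]
tcp_rot: [0.0, 0.019, 1.0, -0.001]
force: [-4.7, 0.6, 6.8]
gripper_width: -0.0
```

Run:
```python
from h import *
from plant import bot
plan(bot.read_state(),[.557,.2705,.179],88)
d=bot.read_camera("side");cv2.imwrite("pics/side8.png",cv2.resize(d["frame"][200:360,170:380],None,fx=3.5,fy=3.5,interpolation=cv2.INTER_CUBIC))
w=cloud(d);g=cv2.cvtColor(d["frame"],cv2.COLOR_BGR2GRAY)
# arm points: between pad and pivot
for nm,m in (("arm",(w[...,0]>.59)&(w[...,0]<.645)&(abs(w[...,1]-.27)<.012)&(w[...,2]>.08)&(w[...,2]<.14)),("pad",(g<40)&(abs(w[...,0]-.557)<.025)&(abs(w[...,1]-.285)<.02)&(w[...,2]>.085)&(w[...,2]<.115))):
    p=w[m];k=np.polyfit(p[:,0],p[:,2],1);print(nm,len(p),"slope",k[0],"zmean",p[:,2].mean())
```

```text
pos [0.5559 0.2709 0.1797] yawy 87.82 tool z [ 3.0e-04 -2.2e-03 -1.0e+00]
turn units [-0.02  0.   -0.03] shift units [-0.04 -0.01  0.02]
force [-4.69  0.58  6.77] w -0.0 t 12.48
arm 193 slope -0.016755662109153215 zmean 0.10024939377973756
pad 204 slope -0.009302205044948914 zmean 0.10387617783914156
```

View pics/side8.png

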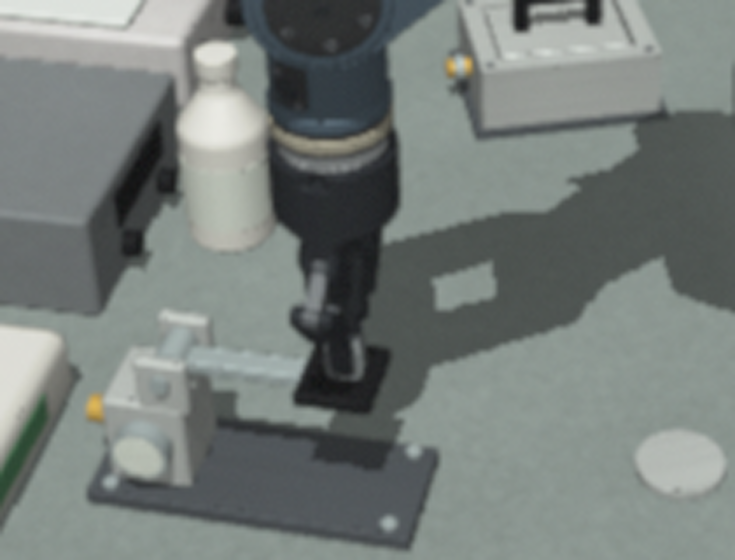

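The arm slope is about -0.01 to -0.02 and the pad is about 106 mm high, so the paddle is level. I'll hold a moment, recheck the cover, then hand in.

carry_out:
  steps: "0 0 0 0 0 0 1;0 0 0 0 0 0 1;0 0 0 0 0 0 1;0 0 0 0 0 0 1;0 0 0 0 0 0 1;0 0 0 0 0 0 1"

```text
t: 13.03
tcp_pos: [0.5559, 0.2709, 0.1797]
tcp_rot: [0.0, 0.019, 1.0, -0.001]
force: [-4.6, -0.1, 6.5]
gripper_width: -0.0001
```

Run:
```python
from h import *
from plant import bot
plan(bot.read_state(),[.557,.2705,.179],88)
c=bot.read_camera("top");w=cloud(c);Z=w[...,2];g=cv2.cvtColor(c["frame"],cv2.COLOR_BGR2GRAY)
th=np.radians(20.7);e=np.array([np.cos(th),np.sin(th)]);f=np.array([-e[1],e[0]])
a=(w[...,:2]-[.503,-.2315])@e;b=(w[...,:2]-[.503,-.2315])@f
p=w[(abs(a)<.05)&(abs(b)<.035)&(abs(b)>.012)&(abs(Z-.062)<.012)]
A=np.c_[p[:,:2]-p[:,:2].mean(0),np.ones(len(p))];print("cover",len(p),np.linalg.lstsq(A,p[:,2],rcond=None)[0])
m=(Z>.085)&(Z<.11)&(abs(a)<.05)&(abs(b)<.03);print("bar off mm",a[m].mean()*1e3,b[m].mean()*1e3,rect(w[m]))
bot.job_done()
```

```text
pos [0.5559 0.2709 0.1797] yawy 87.82 tool z [ 4.0e-04 -2.2e-03 -1.0e+00]
turn units [-0.02  0.   -0.03] shift units [-0.04 -0.01  0.02]
force [-4.57 -0.07  6.52] w -0.0001 t 13.03
cover 768 [0.00211352 0.00097509 0.06174262]
bar off mm 0.7590740626642959 1.4680267198652592 (array([ 503.5, -230.7]), array([75.6, 15.1]), 21.18)
the job is handed in; nothing more can be done
```

The cover is seated flush in the recess and released. The job was handed in at about 13 s with the closed fingertips holding the paddle level; no verdict was reported.

- **Cover:** I gripped it by its bar, set it in the recess and pushed until the seal bottomed out, with the force rising to 25 N. The last check put its top at 61.7 mm against a rim of about 61.5 mm. Its tilt was about 0.002 rad and its centre was within about 1.5 mm each way.
- **Paddle:** The arm measured 0.01–0.02 rad off level with the pad about 106 mm high. It held steady for 0.5 s at about 6.5 N of downward push.
- **What didn't quite agree:**
  - There was a sideways force of about 4.6 N at the fingertips, probably friction on the pad.
  - The side camera read heights about 3 mm low, so I corrected the pad height for that.
- **Bystanders:** The arm never came near the other items, and none looked moved in the pictures, but I did not measure their positions.

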